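Load a sensor module under the sprung finger of a calibration dock

TASK

Pick up the blue sensor module by its black grip, set it on the bed of the white calibration dock and slide it in nose first, so that its bevelled nose pushes the sprung yellow hold-down finger up and passes beneath it. Press it firmly but gently home against the steel seat plate of the red end stop for about half a second. Then let go and leave it lying flat, still home at the stop, with the finger bearing down on it, without disturbing the other things on the bench.

Things in the scene. Friction and masses are not known exactly. Their poses are not given: they have to be found in the camera images.
- dock: Fixed white calibration dock: plate 220 (x) x 100 (y) x 12 mm on the bench; origin at the centre of its underside, z up. The bed is its flat top, 12 mm above the origin; it is open from x = -110 mm to the rails' mouth. Modules slide along its +x. At x = 65 to 91 mm two dark cheeks, 30 mm high, carry the finger's pivot. A module pushed on the dock (bed, rails, finger) with over 40 N damages it.
- mouth (a point): Middle of the mouth between the dock's two steel side rails, on the bed at dock x = -37 mm, y = 0; axes as the dock's. The rails are 8 mm high; inside they stand 57 mm apart here, narrowing to 43 mm at dock x = -7 mm, then parallel to x = +30 mm.
- finger (a joint): Angle (rad) of the sprung yellow hold-down finger: 0 at rest (lowest), grows as its foot rises, at most 0.6; about 0.105 on a module. Pivot along dock y at dock x = 75 mm, 20 mm above the bed; its 95 mm arm reaches to -x. The spring presses the foot down with 5 N at rest, 7 N on a module; it resists a push by up to 10 N while the bevel lifts it, then by 2 to 4 N of friction.
- finger_foot (a point): Lowest point of the finger's slippery round black foot (radius 7 mm, 22 mm wide); at rest at dock x = -20 mm, y = 0, 4 mm above the bed.
- stop: Red stop block past the rails, 38 mm wide, 11 high, set anew each job (face at dock x = 36 to 41 mm). Origin on the bed at the foot of its face, mid-width; axes as the dock's. On its face a steel seat plate stands out to -x by 3 to 30 mm (screw setting, not measured: feel for it). A 3 mm brass tongue before the plate yields at 1 N. Home: nose on the plate; press 8 to 15 N (20 N damages it).
- module: Loose blue sensor module, about 0.18 kg, 110 (x) x 40 (y) mm, body 14 mm thick; origin at the centre of its underside, z up, nose at +x. The nose's top is bevelled from 14 mm height at x = 36 mm to 3 mm at the tip, x = 55 mm. Brass pad on top; a black grip block with a white band stands behind it. Starts flat on the grey mat (3 mm thick).
- module_nose (a point): Tip of the module's nose, at its underside, middle of its width (module x = 55 mm); axes as the module's.
- module_grip (a point): Pinch point in the module's black grip block, at module x = -33 mm, 43 mm above the underside. The block is 30 (x) x 22 (y) mm and reaches from 14 to 50 mm above the underside; pinch it across its 22 mm (module y).
- weight: Steel calibration weight with knob, 48 mm diameter, 58 mm high, origin under its centre. Bystander: leave alone.
- fitting: Brass pipe fitting, 28 mm diameter, 34 mm high, origin under its centre. Bystander: leave alone.
- screwdriver: Screwdriver lying on the bench beyond the work. Bystander: leave alone.
There are look-alikes about, which are no part of the job. Leave any green or orange look-alike of the dock alone. What is meant by the module is not turquoise, and is the smaller of those in its own colour.

How it is judged:
On the way, in this order (a step that is already met when the one before it is completed fails the run):
1. the module's nose has pushed the finger up and gone under its foot (value of joint finger above 0.07 rad and x of module_nose in the frame of dock above -0.005 m), for 0.1 s.
2. the module is pressed against the end stop with more than 6 N for 0.2 s (contact force between module and stop above 6 N and value of joint finger above 0.07 rad), for 0.2 s.
At the end, for the whole second after the job is handed in: The module lies flat on the bed (tilt under 0.05 rad, nose under 2.5 mm above it) in line with the dock (0.1 rad, 5 mm), at rest, nose within 34 mm of the stop block's face and touching its plate or tongue with over 0.3 N; the finger, lifted by it (0.07 to 0.15 rad), bears down on it (x of module_nose in the frame of stop above -0.034 m and contact force between module and stop above 0.3 N and y of module_nose in the frame of stop between -0.005 and 0.005 m and z of module_nose in the frame of stop below 0.0025 m and angle between the x axis of module and the x axis of dock, either way round below 0.1 rad and angle between module's own z axis and vertical below 0.05 rad and value of joint finger between 0.07 and 0.15 rad and linear speed of module below 0.01 m/s).
It fails at once if the module is pushed on the end stop with more than 20 N (contact force between module and stop above 20 N).
It fails at once if the module is pushed on the dock with more than 40 N (contact force between module and dock above 40 N).
It fails at once if the weight is moved by more than 15 mm (distance of weight from where it was at the start of the episode above 0.015 m).
It fails at once if the fitting is moved by more than 15 mm (distance of fitting from where it was at the start of the episode above 0.015 m).
It fails at once if the screwdriver is moved by more than 15 mm (distance of screwdriver from where it was at the start of the episode above 0.015 m).
It also fails if it takes over 67 s, if anything falls off the work surface, if the arm or the gripper's body presses on something with over 40 N, if the wrist force passes 120 N, or if a joint passes its speed limit or range.

ROBOT

A 6-joint arm with a two-finger parallel gripper is mounted at the origin on the work surface. World frame = base frame: x ahead of the robot, y to its left, z up, the work surface at z = 0. Lengths are in m, angles in rad, forces in N, time in s.
With the tool pointing down it reaches from about 0.375 to 0.975 m from the base axis. Payload 3.8 kg.
Tool frame: the origin (TCP) lies midway between the tips of the shut fingers; the grasp point (between the pads) lies 19 mm behind it; z points along the fingers, y is the line along which they close (so a half turn about z gives the same grasp; the last joint's range is limited). The gripper opens to 85 mm and grips with 20 to 120 N. Pads are 22 mm wide; open, the fingers measure 114 mm over their backs; the gripper's body (76 mm by 85 mm) begins 54 mm behind the grasp point. The pads swing forward as they close: fully open they stand 13 mm farther back than shut.
Start: joints at [-1.158, 0.264, 1.604, -0, 1.274, -0.037], TCP at [0.293, -0.608, 0.231] pointing down, gripper open.
Joint ranges: [-2.63, 2.63], [-0.94, 2.18], [0.31, 2.57], [-1.31, 4.45], [0, 2.66], [-2.55, 2.55]. Speed limits (rad/s): [2.57, 2.57, 3.14, 3.14, 3.14, 3.14].

INTERFACE

Orientations are given as a rotation vector (axis times angle).
In Python, from workcell import status, read_camera, workorder, masks_of gives the robot as it stands.
- The arm moves only by the tool drive_tool, never from a script. Its argument "rows" is a list of rows, each a list of 7 numbers: the turn, a rotation vector about the tool's x, y, z in degrees, then the shift along the tool's x, y, z in m, then the opening, from 0 (shut) to 1 (fully open). In form: [[ax, ay, az, tx, ty, tz, claw], ...]. A call has 1 to 8 rows; each row shifts and turns the commanded pose from where the row before left it, along the tool's axes as they then stand; what a row does not reach is not made up. A row lasts 1/12 s, in which the tool goes at most 41.7 mm and 7.16 degrees, less where a joint would pass 70% of its speed; a pose out of reach is approached as far as the arm can. A call is refused whole if a number of a shift passes 0.0417 or a number of a turn 7.16, either way. A call with a gripper value outside its range is refused whole. The fingers move at their own pace and stop on an object; "force" is the grip in N (left out, the last holds). Time passes only in rows, so rows that do not move let the fingers close. It gives the time, the measured TCP pose, the force, the opening and the grip force at its end, in the units of the state.
- status.read_state(): the state, without advancing time (a new reading comes with each control period).
- read_camera(name): name is "scene" or "side" or "wrist"; returns a dict with "color" (400x640x3 uint8, red, green, blue), "intrinsics" (3x3 intrinsics, pixels), "D" ([k1, k2, p1, p2, k3] as OpenCV has them; the pictures are not rectified), "world_from_camera" (4x4, takes a point from camera to world coordinates); the wrist camera has in their place "mount" (4x4, takes a point from camera to tool coordinates, whose origin is the TCP and whose axes are the flange's). Camera axes: x right, y up, looking along -z (the intrinsics and any distortion apply to the point x, -y, -z); pixel columns grow to the right and rows downward; lengths in m; the calibration is good to about 2 mm. A picture is of the moment at which its call begins: read the wrist's pose just before it. There is no depth.
- workorder.finish_job(): hands the job in; it is judged then, once.
Trained networks look in a picture, given as the dict that the camera call returned (one of the last four; its "shot" number tells which), for a name from the list of things; names that differ only in an ending like _2 or _b are one class to them, and where a whole thing is asked for, a point or a joint stands for the part that bears it (a point fixed in the world has none). Each returns a list of dicts, best first, with "score" (0 to 1); they miss things now and then, are a little off and sometimes report something else, mostly with a low value. They report only what shows in the picture. A call takes as long as a camera call. They do not tell look-alikes from the thing itself.
- masks_of(picture, name): "mask" (400x640 bool, what is visible of it) and "bbox" ([left, top, right, bottom] in pixels, round what is visible of it).
The state is a dict: "time": time; "q": joint angles; "joint_vel": joint speeds; "joint_torque": joint torques, N m; "tool_pos": TCP position; "tcp_rot": TCP orientation; "wrist_force": force on the tool from outside, world axes, zero at the start; "torque": the same for the moment, N m; "width": opening from 0.0 (shut) to 1.0 (fully open); "grip_force": force on a finger pad.
Only numpy, scipy, OpenCV 4.12 (cv2) and the standard library are available. Lean on these libraries where they do the work, as an engineer would, in place of code of your own. Each camera call takes 0.05 s, during which the arm holds its last target. There are 200 camera calls.

## Working session

There is one attempt and no reset: what is moved stays moved. The work goes in short steps, Python scripts to look and compute and a tool call to move; the robot and the scene stay as the last step left them, time stands still between calls to the robot, and variables do not carry over. Pictures are saved under pics/ and viewed, at most 10 in all, crops included, and the job is handed in when it is done.

Besides the shell and the picture viewer there is one more tool, called after "Emit:" by a JSON object that holds its "fn" and its "kwargs". drive_tool: Moves the arm, as the interface text tells. Its arguments: {"type":"object","properties":{"rows":{"type":"array"},"force":{"type":"number"}},"required":["rows"]}

```bash
ls; mkdir -p pics
cat > h.py <<'E'
import numpy as np, cv2
from workcell import status, read_camera, workorder, masks_of
from scipy.spatial.transform import Rotation as R
def save(p,n): cv2.imwrite('pics/'+n,p['color'][:,:,::-1])
def w2c(p):
    if 'world_from_camera' in p: return np.array(p['world_from_camera'])
    return p['WT']@np.array(p['mount'])
def shot(n):
    s=status.read_state(); p=read_camera(n)
    if n=='wrist':
        T=np.eye(4); T[:3,:3]=R.from_rotvec(s['tcp_rot']).as_matrix(); T[:3,3]=s['tool_pos']; p['WT']=T
    return p
def ray(p,uv):
    uv=np.array(uv,float).reshape(-1,1,2)
    n=cv2.undistortPoints(uv,np.array(p['intrinsics']),np.array(p['D'])).reshape(-1,2)
    T=w2c(p); d=np.c_[n[:,0],-n[:,1],-np.ones(len(n))]@T[:3,:3].T
    return T[:3,3],d
def onz(p,uv,z):
    o,d=ray(p,uv); return o+d*((z-o[2])/d[:,2])[:,None]
def proj(p,X):
    T=np.linalg.inv(w2c(p)); X=np.atleast_2d(X)@T[:3,:3].T+T[:3,3]
    X=X*[1,-1,-1]
    return cv2.projectPoints(X,np.zeros(3),np.zeros(3),np.array(p['intrinsics']),np.array(p['D']))[0].reshape(-1,2)
E
python3 - <<'E'
from h import *
s=status.read_state(); print(s)
for c in ['scene','side']:
    p=shot(c); save(p,c+'0.png')
    for n in ['dock','module','stop','finger','weight','fitting','screwdriver']:
        for d in masks_of(p,n): print(c,n,round(d['score'],2),d['bbox'])
p=shot('wrist');save(p,'wrist0.png')
E
```

```text
pics
{'time': 0.0, 'q': array([-1.15789726e+00,  2.64788274e-01,  1.60538922e+00, -2.30090923e-06,
        1.27369587e+00, -3.69160424e-02]), 'joint_vel': array([ 0.00015157,  0.00024464,  0.00045893,  0.00041686, -0.00093512,
       -0.00065675]), 'joint_torque': array([-4.14873784e-04, -5.15111017e+01, -3.67312896e+01,  1.97238330e-05,
        1.28268194e-02,  4.46629315e-05]), 'tool_pos': array([ 0.29318086, -0.60718536,  0.22993015]), 'tcp_rot': array([-3.06028678e+00, -7.00127629e-01,  6.72439715e-04]), 'wrist_force': array([ 0.36872038,  0.30841135, -0.22698913]), 'torque': array([ 0.0002347 ,  0.01507925, -0.0431104 ]), 'grip_force': 0.0, 'width': 0.997720771325879}
scene dock 0.77 [273.5, 194.4, 315.3, 267.5]
scene dock 0.73 [269.1, 108.7, 315.6, 169.0]
scene dock 0.6 [165.8, 165.1, 204.7, 234.3]
scene module 0.87 [333.0, 226.2, 381.6, 248.4]
scene module 0.59 [413.5, 234.6, 434.1, 279.3]
scene module 0.57 [401.6, 166.4, 443.5, 207.1]
scene module 0.57 [271.3, 191.2, 317.6, 268.8]
scene stop 0.42 [286.1, 231.3, 300.7, 245.9]
scene finger 0.62 [181.2, 189.1, 189.1, 219.2]
scen
[... 271 characters left out ...]
56.5, 326.7]
side dock 0.98 [240.4, 177.3, 342.5, 221.6]
side dock 0.92 [306.2, 108.7, 392.9, 136.3]
side dock 0.73 [378.6, 186.7, 493.4, 244.7]
side module 0.92 [251.9, 222.6, 269.7, 280.2]
side module 0.73 [281.6, 331.9, 374.9, 373.7]
side module 0.52 [175.2, 212.6, 198.9, 243.9]
side module 0.37 [240.2, 176.8, 342.9, 221.0]
side stop 0.58 [265.5, 192.8, 283.9, 203.7]
side finger 0.68 [256.8, 181.5, 303.9, 196.8]
side finger 0.57 [319.4, 110.6, 359.3, 119.9]
side finger 0.57 [403.8, 194.4, 451.3, 215.4]
side weight 0.88 [176.0, 211.4, 200.1, 243.3]
side weight 0.57 [242.3, 180.7, 342.7, 218.6]
side fitting 0.78 [328.0, 263.0, 343.2, 286.1]
side screwdriver 0.62 [100.0, 247.2, 159.2, 333.8]
```

View pics/scene0.png

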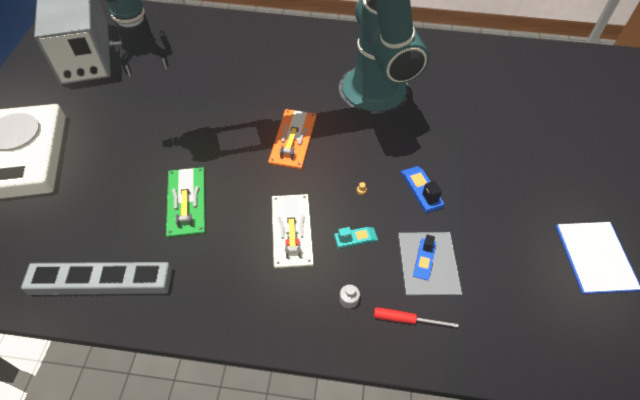

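View pics/side0.png

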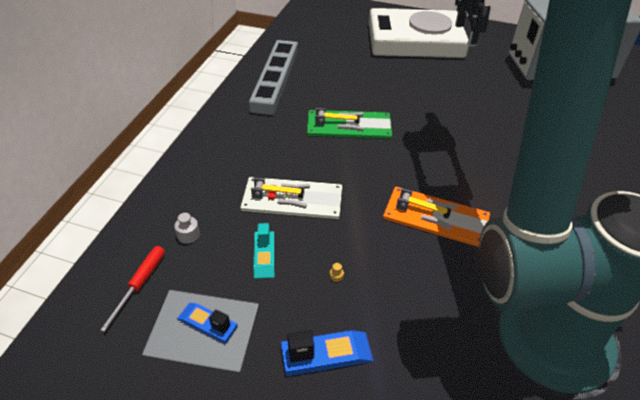

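The scene picture shows the white dock at about (292,230) with its open bed end toward the robot, and the small blue module on the grey mat at (425,257), its grip (429,243) toward the robot. The big blue module at (422,188) and the turquoise one at (356,237) are look-alikes. The side view agrees.

Run:
```python
from h import *
p=shot('scene'); q=shot('side')
def tri(a,b):
    o1,d1=ray(p,a);o2,d2=ray(q,b);d1=d1[0]/np.linalg.norm(d1);d2=d2[0]/np.linalg.norm(d2)
    A=np.c_[d1,-d2];t=np.linalg.lstsq(A,o2-o1,rcond=None)[0]
    return (o1+d1*t[0]+o2+d2*t[1])/2
print('cams',w2c(p)[:3,3],w2c(q)[:3,3])
for pic,n in((p,'module'),(p,'dock'),(q,'module'),(q,'dock')):
    for d in masks_of(pic,n):
        m=d['mask']; ys,xs=np.nonzero(m); r=cv2.minAreaRect(np.c_[xs,ys].astype(np.float32))
        z=.012 if n=='dock' else .017
        print(n,round(d['score'],2),np.round(d['bbox']),pic['color'][m].mean(0).round(), onz(pic,cv2.boxPoints(r),z)[:,:2].round(3).tolist())
print('grip',onz(p,[429,240],.05), 'pad',onz(p,[424,263],.017), onz(q,[207,316],.017),onz(q,[219,320],.045))
print('weight',onz(p,[350,300],.0),'fitting',onz(p,[362,190],.0),'turq', onz(p,[356,237],.015),'bigblue',onz(p,[432,192],.05))
s=status.read_state();print(s['tool_pos'])
```

```text
cams [ 1.28578577 -0.01779422  1.17035472] [0.29074097 0.58219433 0.84295357]
module 0.85 [411. 232. 437. 283.] [107. 136. 185.] [[0.684, 0.147], [0.554, 0.168], [0.558, 0.21], [0.688, 0.187]]
module 0.81 [335. 228. 381. 251.] [113. 196. 176.] [[0.578, -0.065], [0.539, 0.039], [0.594, 0.052], [0.631, -0.049]]
module 0.55 [404. 164. 442. 210.] [ 88. 111. 151.] [[0.355, 0.104], [0.299, 0.169], [0.448, 0.236], [0.498, 0.174]]
dock 0.91 [168. 165. 204. 237.] [142. 206. 139.] [[0.437, -0.571], [0.419, -0.461], [0.644, -0.396], [0.661, -0.496]]
dock 0.82 [273. 193. 315. 269.] [240. 237. 225.] [[0.491, -0.253], [0.467, -0.147], [0.687, -0.103], [0.708, -0.2]]
dock 0.58 [269. 109. 316. 170.] [195. 140.  91.] [[0.377, -0.284], [0.134, -0.28], [0.158, -0.169], [0.396, -0.182]]
dock 0.48 [289. 233. 302. 248.] [239. 138. 115.] [[0.601, -0.191], [0.595, -0.155], [0.631, -0.149], [0.636, -0.185]]
module 0.92 [254. 222. 271. 279.] [ 65. 174. 154.] [[0.631, -0.065], [0.592, -0.079], [0.54, 0.054], [0.575, 0.066]]
module 0.87 [180. 304. 239. 344.] [ 69.  91. 135.] [[0.673, 0.195], [0.674, 0.141], [0.
[... 187 characters left out ...]
  48.] [[0.373, -0.172], [0.374, -0.292], [0.148, -0.269], [0.162, -0.156]]
dock 0.65 [307. 108. 391. 139.] [ 99. 157.  96.] [[0.622, -0.39], [0.657, -0.506], [0.434, -0.561], [0.413, -0.443]]
dock 0.62 [240. 176. 343. 220.] [200. 197. 176.] [[0.676, -0.093], [0.715, -0.2], [0.487, -0.246], [0.463, -0.137]]
grip [[0.59292411 0.1811449  0.05      ]] pad [[0.64253128 0.17540432 0.017     ]] [[0.62403649 0.17256596 0.017     ]] [[0.58905474 0.1868391  0.045     ]]
weight [[ 7.62425616e-01 -3.19020418e-04  0.00000000e+00]] fitting [[ 0.42432812 -0.00136174  0.        ]] turq [[ 0.5901968  -0.00334693  0.015     ]] bigblue [[0.43979537 0.18690025 0.05      ]]
[ 0.29349124 -0.60785367  0.23127802]
```

```bash
cat >> h.py <<'E'
def plan(x,y,z,yaw=None):
    s=status.read_state(); M=R.from_rotvec(s['tcp_rot']).as_matrix(); d=np.array([x,y,z])-s['tool_pos']
    cur=np.degrees(np.arctan2(M[1,0],M[0,0]))
    print('t%.2f pos %s yaw %.2f tilt %.2f'%(s['time'],s['tool_pos'].round(4),cur,np.degrees(np.arccos(-M[2,2]))),'shift tool',(M.T@d).round(4),'turn z',None if yaw is None else round(cur-yaw,2))
E
python3 - <<'E'
from h import *
plan(.53,-.18,.28,11)
p=shot('wrist');print(np.array(p['mount']).round(3),np.array(p['intrinsics']).round(0),p['D'])
E
```

```text
t1.15 pos [ 0.2935 -0.6079  0.2313] yaw 25.78 tilt 0.00 shift tool [ 0.399  -0.2824 -0.0487] turn z 14.78
[[-0.001  0.961  0.276  0.071]
 [ 1.     0.001  0.     0.001]
 [-0.     0.276 -0.961 -0.143]
 [ 0.     0.     0.     1.   ]] [[349.   0. 321.]
 [  0. 349. 197.]
 [  0.   0.   1.]] [-0.07908523  0.          0.          0.          0.        ]
```

```bash
python3 -c "
from h import *
plan(.62,-.17,.2,11)"
```

```text
t1.20 pos [ 0.2935 -0.6079  0.2313] yaw 25.77 tilt 0.00 shift tool [ 0.4844 -0.2523  0.0313] turn z 14.77
```

Emit:
{"fn": "drive_tool", "kwargs": {"rows": [[0, 0, 0, 0.03, -0.016, 0, 1], [0, 0, 0, 0.034, -0.018, 0, 1], [0, 0, 0, 0.034, -0.018, 0, 1], [0, 0, 0, 0.034, -0.018, 0, 1], [0, 0, 0, 0.034, -0.018, 0, 1], [0, 0, 0, 0.034, -0.018, 0, 1], [0, 0, 0, 0.034, -0.018, 0, 1], [0, 0, 0, 0.034, -0.018, 0, 1]]}}

```text
time: 1.87
tool_pos: [0.4739, -0.3619, 0.2315]
tcp_rot: [3.062, 0.7, 0.001]
wrist_force: [-0.2, 1.1, 0.2]
width: 1.004
grip_force: 0.0
```

Emit:
{"fn": "drive_tool", "kwargs": {"rows": [[0, 0, 0, 0.034, -0.018, 0, 1], [0, 0, 0, 0.034, -0.018, 0, 1], [0, 0, 0, 0.034, -0.018, 0, 1], [0, 0, 0, 0.034, -0.018, 0, 1], [0, 0, 5, 0, 0, 0, 1], [0, 0, 5, 0, 0, 0, 1], [0, 0, 4.8, 0, 0, 0, 1], [0, 0, 0, 0, 0, 0, 1]]}}

```text
time: 2.53
tool_pos: [0.5645, -0.2389, 0.2313]
tcp_rot: [3.127, 0.299, -0.0]
wrist_force: [-0.4, 1.3, 0.0]
width: 0.998
grip_force: 0.0
```

```bash
python3 -c "
from h import *
plan(.62,-.17,.2,11)"
```

```text
t2.53 pos [ 0.5645 -0.2389  0.2313] yaw 10.92 tilt 0.00 shift tool [ 0.0675 -0.0572  0.0313] turn z -0.08
```

Emit:
{"fn": "drive_tool", "kwargs": {"rows": [[0, 0, 0, 0.022, -0.019, 0.01, 1], [0, 0, 0, 0.022, -0.019, 0.01, 1], [0, 0, 0, 0.022, -0.019, 0.01, 1], [0, 0, 0, 0, 0, 0, 1], [0, 0, 0, 0, 0, 0, 1]]}}

```text
time: 2.95
tool_pos: [0.6181, -0.1699, 0.2002]
tcp_rot: [-3.126, -0.307, 0.003]
wrist_force: [-0.2, 0.4, -0.1]
width: 0.998
grip_force: 0.0
```

Run:
```python
from h import *
p=shot('wrist'); save(p,'w1.png'); import pickle; pickle.dump(p,open('w1.pkl','wb'))
for n in ['dock','stop','finger','module']:
    for d in masks_of(p,n): print(n,round(d['score'],2),np.round(d['bbox']))
plan(.62,-.17,.2,11)
```

```text
dock 0.87 [264.  86. 374. 299.]
dock 0.81 [530. 202. 629. 336.]
finger 0.81 [307. 121. 333. 234.]
finger 0.61 [574. 230. 611. 317.]
module 0.87 [  0. 234.  53. 351.]
module 0.76 [ 98. 142. 211. 198.]
module 0.7 [  0.  50.  16. 156.]
t3.20 pos [ 0.618  -0.1721  0.202 ] yaw 10.93 tilt 0.06 shift tool [ 0.0024 -0.0017  0.002 ] turn z -0.07
```

View pics/w1.png

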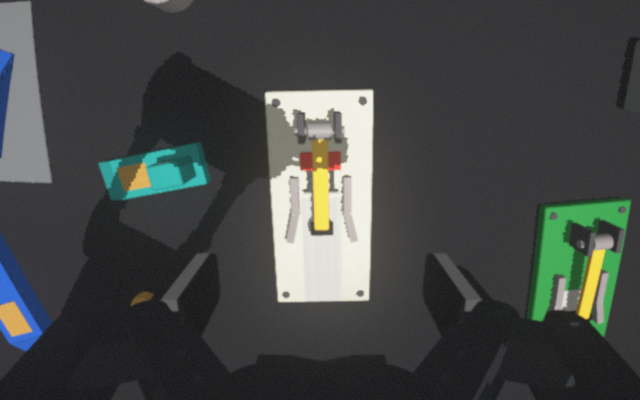

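The wrist picture shows the dock with corners near (266,92), (373,90), (370,300), (278,301), the stop at about (320,161) and the finger foot at (321,229). The mouth faces down the picture, as expected.

```bash
cat >> h.py <<'E'
from scipy.optimize import least_squares
def fitdock(p,x0):
    # edge samples: bright/dark boundary of plate top along the predicted outline normals
    g=cv2.GaussianBlur(p['color'],(3,3),0).min(2).astype(float)
    cx,cy,a=x0; W=lambda P,c:np.c_[c[0]+P[:,0]*np.cos(c[2])-P[:,1]*np.sin(c[2]),c[1]+P[:,0]*np.sin(c[2])+P[:,1]*np.cos(c[2]),np.full(len(P),.012)]
    t=np.linspace(-.9,.9,25); o=np.ones(25)
    S=[(np.c_[.11*t,o*.05],(0,1)),(np.c_[.11*t,-o*.05],(0,-1)),(np.c_[o*.11,.05*t],(1,0)),(np.c_[-o*.11,.05*t],(-1,0))]
    c=np.array(x0,float)
    for it in range(4):
        pts=[];ref=[]
        off=np.linspace(-.012,.012,97)
        for P,n in S:
            for q in P:
                L=q+off[:,None]*np.array(n); uv=proj(p,W(L,c)).astype(np.float32)
                v=cv2.remap(g,uv[None,:,0].copy(),uv[None,:,1].copy(),cv2.INTER_LINEAR)[0]
                d=np.gradient(v); i=d.argmin()
                if d[i]<-4 and abs(off[i])<.011: pts.append(uv[i]);ref.append((q,n))
        X=onz(p,np.array(pts),.012)[:,:2]
        def f(c):
            D=X-c[:2]; co,si=np.cos(c[2]),np.sin(c[2]); l=np.c_[D[:,0]*co+D[:,1]*si,-D[:,0]*si+D[:,1]*co]
            return [(l[i]-r[0])@np.array(r[1]) for i,r in enumerate(ref)]
        r=least_squares(f,c,loss='soft_l1',f_scale=.001); c=r.x
    return c,len(pts),np.median(np.abs(f(c)))
E
python3 - <<'E'
from h import *
import pickle; p=pickle.load(open('w1.pkl','rb'))
X=onz(p,[(266,92),(373,90),(370,300),(278,301)],.012); print(X.round(4)); 
print(np.linalg.norm(X-np.roll(X,1,0),axis=1))
m=X.mean(0); d=X[0]+X[1]-X[2]-X[3]; a=np.arctan2(d[1],d[0]); print(m,np.degrees(a))
c,n,e=fitdock(p,[m[0],m[1],a]); print(c,np.degrees(c[2]),n,e)
s=shot('scene'); c2,n,e=fitdock(s,c); print('scene',c2,np.degrees(c2[2]),n,e)
s=shot('side'); c2,n,e=fitdock(s,c); print('side',c2,np.degrees(c2[2]),n,e)
plan(.67,.165,.2,-11)
E
```

```text
[[ 0.6827 -0.1062  0.012 ]
 [ 0.7033 -0.2018  0.012 ]
 [ 0.4902 -0.2498  0.012 ]
 [ 0.4696 -0.1518  0.012 ]]
[0.21788126 0.09785578 0.21842542 0.10011598]
[ 0.58645328 -0.17737979  0.012     ] 12.390883737254283
[ 0.58641944 -0.17652985  0.215558  ] 12.350563659656093 99 0.00027006168527419355
scene [ 0.58741336 -0.17697019  0.21641383] 12.399599278149617 92 0.0007159521984934081
side [ 0.58381929 -0.17382515  0.21570226] 12.358829134793417 87 0.00046668001896715133
t3.30 pos [ 0.618 -0.172  0.202] yaw 10.91 tilt 0.06 shift tool [ 0.1149 -0.321   0.0019] turn z 21.91
```

Emit:
{"fn": "drive_tool", "kwargs": {"rows": [[0, 0, 0, 0.01, -0.03, 0, 1], [0, 0, 0, 0.013, -0.036, 0, 1], [0, 0, 0, 0.013, -0.036, 0, 1], [0, 0, 0, 0.013, -0.036, 0, 1], [0, 0, 0, 0.013, -0.036, 0, 1], [0, 0, 0, 0.013, -0.036, 0, 1], [0, 0, 0, 0.013, -0.036, 0, 1], [0, 0, 0, 0.013, -0.036, 0, 1]]}}

```text
time: 3.97
tool_pos: [0.6639, 0.1263, 0.2019]
tcp_rot: [3.127, 0.299, 0.001]
wrist_force: [0.8, -0.8, 0.1]
width: 1.003
grip_force: 0.0
```

Emit:
{"fn": "drive_tool", "kwargs": {"rows": [[0, 0, 0, 0.012, -0.035, 0, 1], [0, 0, 6, 0, 0, 0, 1], [0, 0, 6, 0, 0, 0, 1], [0, 0, 6, 0, 0, 0, 1], [0, 0, 4, 0, 0, 0, 1], [0, 0, 0, 0, 0, 0, 1], [0, 0, 0, 0, 0, 0, 1]]}}

```text
time: 4.55
tool_pos: [0.6689, 0.1613, 0.2015]
tcp_rot: [-3.127, 0.299, -0.0]
wrist_force: [0.8, 0.5, 0.7]
width: 0.998
grip_force: 0.0
```

Run:
```python
from h import *
p=shot('wrist'); save(p,'w2.png'); import pickle; pickle.dump(p,open('w2.pkl','wb'))
for n in ['module','module_grip']:
    for d in masks_of(p,n): print(n,round(d['score'],2),np.round(d['bbox']))
plan(.67,.165,.2,-11)
```

```text
module 0.75 [435. 179. 560. 260.]
module 0.72 [290. 162. 336. 275.]
module 0.71 [304. 331. 361. 361.]
module_grip 0.88 [288. 163. 333. 276.]
module_grip 0.73 [302. 334. 361. 360.]
module_grip 0.62 [436. 177. 559. 261.]
t4.70 pos [0.6689 0.1613 0.2015] yaw -10.98 tilt 0.01 shift tool [ 0.0004 -0.0038  0.0015] turn z 0.02
```

View pics/w2.png

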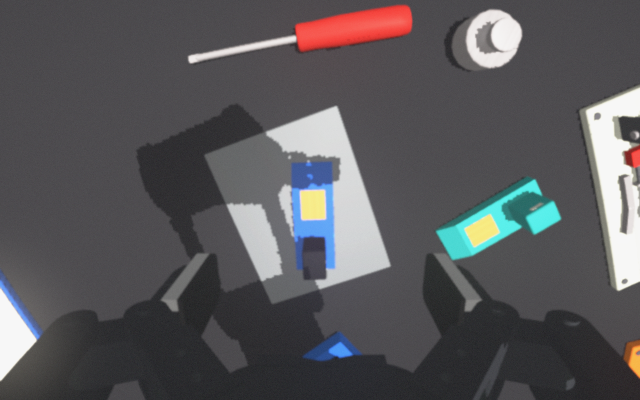

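The small module lies on the mat with its nose pointing up the picture (columns 292–333, row 163), its pad at (313,205) and its grip top around (314,255). The finger shadows fall on its left.

Run:
```python
from h import *
import pickle; p=pickle.load(open('w2.pkl','rb')); c=p['color'].astype(int)
blue=(c[:,:,2]>c[:,:,0]+40)&(c[:,:,2]>70)
blue[:, :280]=0; blue[:,345:]=0; blue[:155]=0; blue[280:]=0
L=[];Rr=[]
for v in range(186,232,2):
    u=np.nonzero(blue[v])[0]; L.append((u.min()-.5,v)); Rr.append((u.max()+.5,v))
XL=onz(p,L,.017);XR=onz(p,Rr,.017)
for X in(XL,XR):
    k=np.polyfit(X[:,0],X[:,1],1); print('edge yaw',np.degrees(np.arctan(k[0])),'y at .64',np.polyval(k,.64))
print('width',np.median(XL[:,1]-XR[:,1]))
v=[np.nonzero(blue[:,u])[0].min()-.5 for u in range(297,330,3)]; print('nose rows',v); print(onz(p,[(u,a) for u,a in zip(range(297,330,3),v)],.006)[[0,5,10]].round(4))
dark=(c.max(2)<60)
for r in range(232,286,3): print(r,c[r,296:340:3].sum(1).tolist())
```

```text
edge yaw -9.850747710562443 y at .64 0.19620029808895448
edge yaw -8.855919339754251 y at .64 0.154282908987976
width 0.040862556764267755
nose rows [np.float64(162.5), np.float64(162.5), np.float64(162.5), np.float64(161.5), np.float64(161.5), np.float64(161.5), np.float64(161.5), np.float64(161.5), np.float64(161.5), np.float64(161.5), np.float64(161.5)]
[[0.6824 0.1826 0.006 ]
 [0.6806 0.168  0.006 ]
 [0.6778 0.1535 0.006 ]]
232 [506, 503, 499, 506, 505, 504, 503, 504, 505, 509, 509, 506, 517, 636, 638]
235 [502, 461, 502, 492, 486, 445, 479, 493, 501, 499, 508, 505, 522, 640, 638]
238 [487, 317, 337, 221, 209, 202, 206, 217, 200, 235, 500, 506, 504, 632, 630]
241 [424, 309, 291, 194, 184, 194, 194, 186, 189, 197, 485, 505, 510, 629, 631]
244 [304, 314, 274, 185, 184, 191, 189, 185, 194, 200, 473, 501, 506, 605, 630]
247 [308, 303, 255, 182, 188, 182, 193, 179, 186, 195, 458, 502, 506, 610, 624]
250 [315, 302, 233, 188, 198, 192, 195, 193, 199, 198, 454, 504, 503, 607, 631]
253 [315, 305, 235, 227, 234, 234, 237, 235, 239, 239, 460, 498, 503, 581, 620]
256 [319, 305, 244, 233, 235, 233, 238, 240, 236, 240, 446, 503, 499, 593, 628]
259 [314, 304, 255, 235, 225, 232, 246, 234, 239, 243, 448, 498, 498, 592, 623]
262 [309, 301, 260, 231, 234, 233, 239, 237, 232, 237, 474, 497, 498, 598, 622]
265 [319, 302, 257, 221, 225, 228, 231, 234, 227, 229, 440, 497, 496, 603, 618]
268 [311, 301, 256, 178, 203, 226, 227, 230, 230, 228, 514, 553, 548, 595, 613]
271 [321, 315, 271, 170, 177, 229, 228, 225, 226, 229, 435, 613, 614, 614, 613]
274 [317, 317, 284, 172, 170, 218, 210, 226, 229, 225, 420, 607, 613, 615, 609]
277 [312, 311, 290, 164, 171, 214, 222, 217, 222, 219, 445, 613, 616, 607, 610]
280 [307, 313, 305, 281, 279, 293, 338, 542, 553, 556, 602, 611, 607, 605, 608]
283 [320, 319, 314, 320, 313, 315, 320, 581, 605, 606, 605, 604, 599, 548, 409]
```

Run:
```python
from h import *
import pickle; p=pickle.load(open('w2.pkl','rb'))
print(onz(p,[(314.5,251.5),(314.5,279),(304,265),(325,265)],.053).round(4)); print(onz(p,[(314.5,237)],.017))
X=np.array([[.5937,.1829,.053]]);print(proj(p,X))
plan(.5937,.1829,.075,-9.4)
```

```text
[[0.6071 0.1793 0.053 ]
 [0.5795 0.1848 0.053 ]
 [0.5956 0.1914 0.053 ]
 [0.5919 0.1724 0.053 ]]
[[0.60652642 0.18002403 0.017     ]]
[[313.46902124 265.21798487]]
t4.70 pos [0.6689 0.1613 0.2015] yaw -10.98 tilt 0.01 shift tool [-0.0779 -0.0068  0.1264] turn z -1.58
```

Emit:
{"fn": "drive_tool", "kwargs": {"rows": [[0, 0, -1.6, 0, 0, 0, 1], [0, 0, 0, -0.026, -0.001, 0.02, 1], [0, 0, 0, -0.026, -0.001, 0.03, 1], [0, 0, 0, -0.026, -0.001, 0.03, 1], [0, 0, 0, 0, 0, 0.026, 1], [0, 0, 0, 0, 0, 0, 1], [0, 0, 0, 0, 0, 0, 1]]}}

```text
time: 5.28
tool_pos: [0.5911, 0.1771, 0.0941]
tcp_rot: [3.13, -0.257, -0.005]
wrist_force: [1.9, 0.2, 0.5]
width: 1.003
grip_force: 0.0
```

```bash
python3 -c "
from h import *
plan(.5933,.182,.028,-9.4)"
```

```text
t5.28 pos [0.5911 0.1771 0.0941] yaw -9.39 tilt 0.18 shift tool [ 0.0016 -0.0053  0.066 ] turn z 0.01
```

Emit:
{"fn": "drive_tool", "kwargs": {"rows": [[0, 0, 0, 0.002, -0.005, 0.01, 1], [0, 0, 0, 0, 0, 0.018, 1], [0, 0, 0, 0, 0, 0.016, 1], [0, 0, 0, 0, 0, 0.012, 1], [0, 0, 0, 0, 0, 0.01, 1], [0, 0, 0, 0, 0, 0, 1], [0, 0, 0, 0, 0, 0, 1], [0, 0, 0, 0, 0, 0, 1]]}}

```text
time: 5.95
tool_pos: [0.5962, 0.1823, 0.0303]
tcp_rot: [-3.13, 0.258, -0.003]
wrist_force: [0.1, -0.8, 0.8]
width: 1.002
grip_force: 0.0
```

```bash
python3 -c "
from h import *
plan(.5933,.182,.028,-9.4)"
```

```text
t5.95 pos [0.5962 0.1823 0.0303] yaw -9.43 tilt 0.10 shift tool [-0.0029  0.0008  0.0023] turn z -0.03
```

Emit:
{"fn": "drive_tool", "kwargs": {"rows": [[0, 0, 0, -0.003, 0.001, 0.002, 1], [0, 0, 0, 0, 0, 0, 1], [0, 0, 0, 0, 0, 0, 0], [0, 0, 0, 0, 0, 0, 0], [0, 0, 0, 0, 0, 0, 0], [0, 0, 0, 0, 0, 0, 0], [0, 0, 0, 0, 0, 0, 0], [0, 0, 0, 0, 0, 0, 0]], "force": 60}}

```text
time: 6.62
tool_pos: [0.5924, 0.1817, 0.0277]
tcp_rot: [-3.131, 0.258, -0.001]
wrist_force: [0.5, -0.6, -1.7]
width: 0.246
grip_force: 58.7
```

Emit:
{"fn": "drive_tool", "kwargs": {"rows": [[0, 0, 0, 0, 0, 0, 0], [0, 0, 0, 0, 0, 0, 0], [0, 0, 0, 0, 0, 0, 0], [0, 0, 0, 0, 0, 0, 0]]}}

```text
time: 6.95
tool_pos: [0.5923, 0.1817, 0.0276]
tcp_rot: [-3.131, 0.258, -0.001]
wrist_force: [0.2, 0.7, 2.2]
width: 0.242
grip_force: 59.3
```

```bash
python3 -c "
from h import *
plan(.5933,.182,.128,12.36)"
```

```text
t6.95 pos [0.5923 0.1817 0.0276] yaw -9.43 tilt 0.04 shift tool [ 0.001  -0.0004 -0.1004] turn z -21.79
```

Emit:
{"fn": "drive_tool", "kwargs": {"rows": [[0, 0, 0, 0, 0, -0.015, 0], [0, 0, 0, 0, 0, -0.03, 0], [0, 0, 0, 0, 0, -0.03, 0], [0, 0, -4, 0, 0, -0.025, 0], [0, 0, -6, 0, 0, 0, 0], [0, 0, -6, 0, 0, 0, 0], [0, 0, -5.8, 0, 0, 0, 0], [0, 0, 0, 0, 0, 0, 0]]}}

```text
time: 7.62
tool_pos: [0.591, 0.1812, 0.1263]
tcp_rot: [3.122, 0.342, -0.003]
wrist_force: [-0.3, 1.0, -1.8]
width: 0.244
grip_force: 58.8
```

```bash
python3 -c "
from h import *
plan(.4517,-.2061,.127,12.36)
print(status.read_state()['wrist_force'],status.read_state()['torque'],status.read_state()['grip_force'])"
```

```text
t7.62 pos [0.591  0.1812 0.1263] yaw 12.51 tilt 0.13 shift tool [-2.198e-01  3.480e-01 -2.000e-04] turn z 0.15
[-0.29974622  1.0406903  -1.7691606 ] [-0.0043736   0.06588026 -0.08662118] 58.80783677101135
```

Emit:
{"fn": "drive_tool", "kwargs": {"rows": [[0, 0, 0, -0.008, 0.0126, 0, 0], [0, 0, 0, -0.016, 0.0252, 0, 0], [0, 0, 0, -0.019, 0.03, 0, 0], [0, 0, 0, -0.019, 0.03, 0, 0], [0, 0, 0, -0.019, 0.03, 0, 0], [0, 0, 0, -0.019, 0.03, 0, 0], [0, 0, 0, -0.019, 0.03, 0, 0], [0, 0, 0, -0.019, 0.03, 0, 0]]}}

```text
time: 8.28
tool_pos: [0.5017, -0.0626, 0.1265]
tcp_rot: [3.124, 0.334, -0.003]
wrist_force: [1.0, -0.4, -2.2]
width: 0.247
grip_force: 59.0
```

Emit:
{"fn": "drive_tool", "kwargs": {"rows": [[0, 0, 0, -0.019, 0.03, 0, 0], [0, 0, 0, -0.019, 0.03, 0, 0], [0, 0, 0, -0.019, 0.03, 0, 0], [0, 0, 0, -0.017, 0.028, 0, 0], [0, 0, 0, -0.008, 0.012, 0, 0], [0, 0, 0, 0, 0, 0, 0], [0, 0, 0, 0, 0, 0, 0], [0, 0, 0, 0, 0, 0, 0]]}}

```text
time: 8.95
tool_pos: [0.451, -0.2048, 0.1268]
tcp_rot: [-3.123, -0.336, 0.001]
wrist_force: [-0.0, -0.2, -2.9]
width: 0.247
grip_force: 59.1
```

Run:
```python
from h import *
plan(.4517,-.2061,.060,12.36)
p=shot('wrist'); save(p,'w3.png'); import pickle; pickle.dump(p,open('w3.pkl','wb'))
c,n,e=fitdock(p,[.5865,-.1766,.2157]); print(c,np.degrees(c[2]),n,e)
```

```text
t8.95 pos [ 0.451  -0.2048  0.1268] yaw 12.27 tilt 0.08 shift tool [0.0005 0.0015 0.0668] turn z -0.09
[ 0.58623091 -0.17677673  0.21278222] 12.191523008092872 37 0.000323765015020204
```

View pics/w3.png

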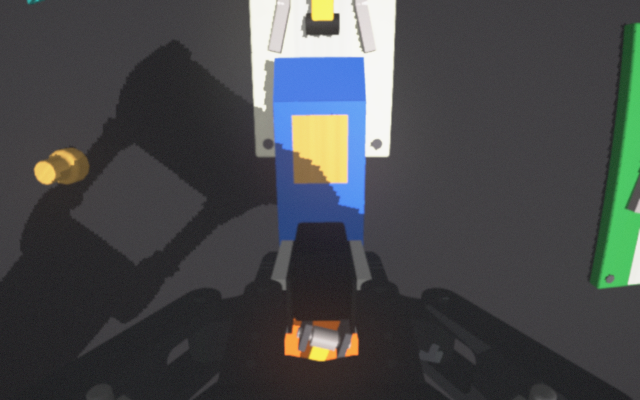

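The module hangs straight in the gripper: its nose edge is at row 58, columns 275–365. The foot is at (322,24), with the rails' mouth on either side of it. The fitting and the green and orange docks are clear.

```bash
cat >> h.py <<'E'
DK=np.array([.5864,-.1767,np.radians(12.3)])
def todock(X):
    X=np.atleast_2d(X); d=X[:,:2]-DK[:2]; c,s=np.cos(DK[2]),np.sin(DK[2]); return np.c_[d[:,0]*c+d[:,1]*s,-d[:,0]*s+d[:,1]*c]
E
python3 - <<'E'
from h import *
import pickle; p=pickle.load(open('w3.pkl','rb'))
X=onz(p,[(275,58),(365,58)],.105); print(X,todock(X)); print('width',np.linalg.norm(X[0]-X[1]))
Y=onz(p,[(276.5,235),(364.5,235)],.116);print(Y,todock(Y))
print('tcp dock',todock(status.read_state()['tool_pos'][None]))
Z=onz(p,[(272,49),(371,48)],.020);print('rail mouth tops',todock(Z))
E
```

```text
[[ 0.53284047 -0.16651747  0.105     ]
 [ 0.54132356 -0.20571395  0.105     ]] [[-0.05016091  0.0213586 ]
 [-0.05022258 -0.0187453 ]]
width 0.04010395067564712
[[ 0.45452591 -0.18292596  0.116     ]
 [ 0.46336605 -0.22362749  0.116     ]] [[-0.13017331  0.02201014]
 [-0.13020675 -0.01964033]]
tcp dock [[-0.1379669   0.00162299]]
rail mouth tops [[-0.03548352  0.03386597]
 [-0.0349276  -0.03268465]]
```

Emit:
{"fn": "drive_tool", "kwargs": {"rows": [[0, 0, 0, 0.001, 0.0015, 0.015, 0], [0, 0, 0, 0.001, 0, 0.03, 0], [0, 0, 0, 0.001, 0, 0.025, 0], [0, 0, 0, 0.001, 0, 0.012, 0], [0, 0, 0, 0, 0, 0.004, 0], [0, 0, 0, 0, 0, 0, 0], [0, 0, 0, 0, 0, 0, 0]]}}

```text
time: 9.58
tool_pos: [0.4568, -0.2059, 0.0421]
tcp_rot: [3.123, 0.339, 0.002]
wrist_force: [-0.4, 0.2, -1.9]
width: 0.244
grip_force: 59.1
```

```bash
python3 -c "
from h import *
plan(.4517,-.2061,.0366,12.3)
s=status.read_state();print(s['wrist_force'],s['torque'],todock(s['tool_pos'][None]))"
```

```text
t9.58 pos [ 0.4568 -0.2059  0.0421] yaw 12.41 tilt 0.07 shift tool [-0.005  -0.0009  0.0055] turn z 0.11
[-0.44666169  0.22072222 -1.91370659] [0.00033749 0.01330982 0.02433527] [[-0.13284372 -0.00088014]]
```

Emit:
{"fn": "drive_tool", "kwargs": {"rows": [[0, 0, 0, 0, -0.0008, 0.002, 0], [0, 0, 0, 0, 0, 0.001, 0], [0, 0, 0, 0, 0, 0.001, 0], [0, 0, 0, 0, 0, 0.001, 0], [0, 0, 0, 0, 0, 0, 0], [0, 0, 0, 0, 0, 0, 0]]}}

```text
time: 10.08
tool_pos: [0.4559, -0.2053, 0.0366]
tcp_rot: [3.123, 0.338, 0.001]
wrist_force: [-0.0, 0.1, -1.3]
width: 0.245
grip_force: 59.4
```

Emit:
{"fn": "drive_tool", "kwargs": {"rows": [[0, 0, 0, 0, 0, 0.0005, 0], [0, 0, 0, 0, 0, 0, 0]]}}

```text
time: 10.25
tool_pos: [0.4563, -0.2055, 0.0365]
tcp_rot: [3.123, 0.338, 0.002]
wrist_force: [-1.2, 0.5, 3.4]
width: 0.249
grip_force: 59.9
```

Emit:
{"fn": "drive_tool", "kwargs": {"rows": [[0, 0, 0, 0, 0, 0.0005, 0], [0, 0, 0, 0, 0, 0, 0]]}}

```text
time: 10.42
tool_pos: [0.4566, -0.2056, 0.0365]
tcp_rot: [3.122, 0.338, 0.002]
wrist_force: [-2.5, 0.8, 7.0]
width: 0.246
grip_force: 60.4
```

Emit:
{"fn": "drive_tool", "kwargs": {"rows": [[0, 0, 0, 0, 0, -0.0004, 0], [0, 0, 0, 0.002, 0, 0, 0], [0, 0, 0, 0.003, 0, 0, 0], [0, 0, 0, 0.003, 0, 0, 0], [0, 0, 0, 0.003, 0, 0, 0], [0, 0, 0, 0.003, 0, 0, 0], [0, 0, 0, 0, 0, 0, 0]]}}

```text
time: 11.0
tool_pos: [0.4707, -0.2026, 0.0365]
tcp_rot: [3.122, 0.338, 0.003]
wrist_force: [0.3, -0.4, 5.1]
width: 0.244
grip_force: 60.2
```

Run:
```python
from h import *
s=status.read_state();print(s['wrist_force'],s['torque'],todock(s['tool_pos'][None]))
p=shot('wrist'); save(p,'w4.png'); import pickle; pickle.dump(p,open('w4.pkl','wb'))
plan(*s['tool_pos'],12.3)
```

```text
[ 0.34351523 -0.39686351  5.08138203] [ 0.11977849 -0.05779919  0.00409291] [[-0.11855638 -0.0006221 ]]
t11.05 pos [ 0.4707 -0.2026  0.0365] yaw 12.37 tilt 0.14 shift tool [ 0. -0. -0.] turn z 0.07
```

View pics/w4.png

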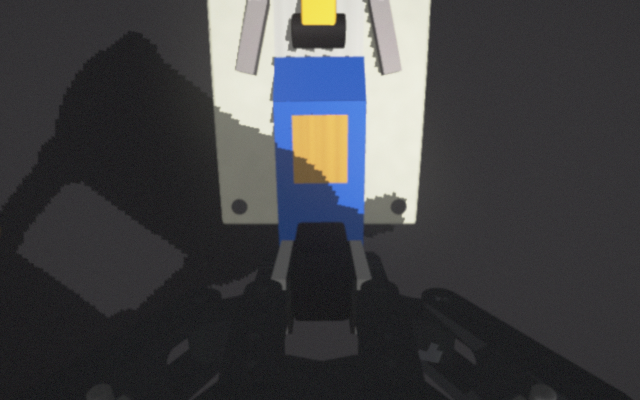

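The module sits centred between the rails: inner edges at about columns 256 and 383, module at columns 275–365, and the foot at (318,30) straight ahead.

Emit:
{"fn": "drive_tool", "kwargs": {"rows": [[0, 0, 0, 0.002, 0, 0, 0], [0, 0, 0, 0.003, 0, 0, 0], [0, 0, 0, 0.003, 0, 0, 0], [0, 0, 0, 0.003, 0, 0, 0], [0, 0, 0, 0, 0, 0, 0]]}}

```text
time: 11.47
tool_pos: [0.4804, -0.2002, 0.0365]
tcp_rot: [3.122, 0.339, -0.0]
wrist_force: [-2.1, -0.5, 7.8]
width: 0.242
grip_force: 60.6
```

Emit:
{"fn": "drive_tool", "kwargs": {"rows": [[0, 0, 0, 0.002, 0, 0, 0], [0, 0, 0, 0.003, 0, 0, 0], [0, 0, 0, 0.003, 0, 0, 0], [0, 0, 0, 0, 0, 0, 0]]}}

```text
time: 11.8
tool_pos: [0.4866, -0.1986, 0.0365]
tcp_rot: [3.123, 0.34, -0.005]
wrist_force: [-8.4, -2.3, 12.9]
width: 0.245
grip_force: 61.3
```

Emit:
{"fn": "drive_tool", "kwargs": {"rows": [[0, 0, 0, 0.002, 0, 0, 0], [0, 0, 0, 0.002, 0, 0, 0], [0, 0, 0, 0.002, 0, 0, 0], [0, 0, 0, 0, 0, 0, 0]]}}

```text
time: 12.13
tool_pos: [0.492, -0.1974, 0.0365]
tcp_rot: [3.123, 0.34, -0.006]
wrist_force: [-9.8, -2.4, 13.0]
width: 0.244
grip_force: 61.3
```

Run:
```python
from h import *
s=status.read_state();print(s['wrist_force'],s['torque'],todock(s['tool_pos'][None]))
plan(*s['tool_pos'],12.3)
```

```text
[-9.81985978 -2.38445915 12.99681964] [-0.30301259  1.27765603 -0.01910644] [[-0.09664252 -0.00010626]]
t12.13 pos [ 0.492  -0.1974  0.0365] yaw 12.41 tilt 0.22 shift tool [0. 0. 0.] turn z 0.11
```

Emit:
{"fn": "drive_tool", "kwargs": {"rows": [[0, 0, 0, 0.002, 0, -0.0004, 0], [0, 0, 0, 0.002, 0, 0, 0], [0, 0, 0, 0.002, 0, 0, 0], [0, 0, 0, 0, 0, 0, 0]]}}

```text
time: 12.47
tool_pos: [0.4987, -0.1959, 0.0365]
tcp_rot: [3.123, 0.339, -0.003]
wrist_force: [-4.7, -0.4, 8.9]
width: 0.246
grip_force: 60.7
```

Emit:
{"fn": "drive_tool", "kwargs": {"rows": [[0, 0, 0, 0.002, 0, 0, 0], [0, 0, 0, 0.002, 0, 0, 0], [0, 0, 0, 0, 0, 0, 0]]}}

```text
time: 12.72
tool_pos: [0.503, -0.195, 0.0366]
tcp_rot: [3.123, 0.339, -0.002]
wrist_force: [-3.6, 0.7, 7.7]
width: 0.247
grip_force: 60.5
```

Run:
```python
from h import *
s=status.read_state();print(s['wrist_force'],s['torque'],todock(s['tool_pos'][None])+[.0878,0])
plan(*s['tool_pos'],12.3)
```

```text
[-3.59884795  0.67977854  7.68740719] [-0.14927587  0.56063883 -0.07143326] [[ 2.41412120e-03 -7.42777142e-05]]
t12.72 pos [ 0.503  -0.195   0.0366] yaw 12.39 tilt 0.08 shift tool [0. 0. 0.] turn z 0.09
```

Run:
```python
from h import *
import pickle; p=pickle.load(open('w1.pkl','rb'))
for r in (170,180,190,192,194): print(r,todock(onz(p,[(320,r)],.018)),todock(onz(p,[(320,r)],.012)))
cv2.imwrite('pics/c1.png',cv2.resize(p['color'][100:250,270:380,::-1],None,fx=4,fy=4,interpolation=cv2.INTER_CUBIC))
```

```text
170 [[0.03646317 0.00046149]] [[0.03522357 0.00050714]]
180 [[0.02673661 0.00066113]] [[0.02531744 0.00071047]]
190 [[0.01685672 0.00086404]] [[0.01525514 0.00091713]]
192 [[0.01486168 0.00090503]] [[0.01322327 0.00095887]]
194 [[0.01286014 0.00094616]] [[0.01118478 0.00100076]]
```

View pics/c1.png

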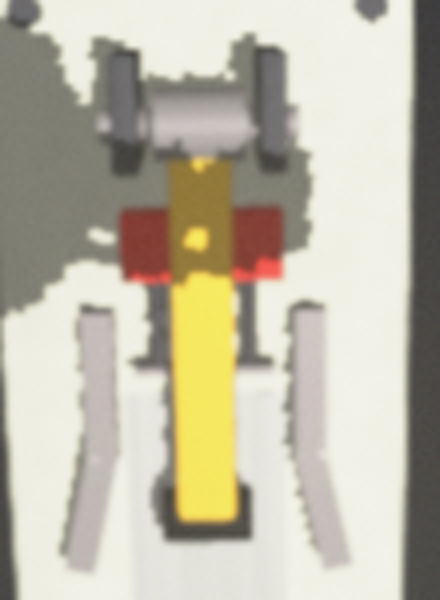

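The crop shows the seat plate held on two rods ahead of the red block. Its front edge is near picture row 192–193, which is dock x ≈ 13–15 mm. I'll expect contact there and feel for it.

Emit:
{"fn": "drive_tool", "kwargs": {"rows": [[0, 0, 0, 0.001, 0, -0.0003, 0], [0, 0, 0, 0.0015, 0, 0, 0], [0, 0, 0, 0.0015, 0, 0, 0], [0, 0, 0, 0.001, 0, 0, 0], [0, 0, 0, 0, 0, 0, 0]]}}

```text
time: 13.13
tool_pos: [0.5076, -0.1938, 0.0366]
tcp_rot: [3.123, 0.339, -0.003]
wrist_force: [-4.7, -1.1, 6.2]
width: 0.241
grip_force: 60.3
```

Emit:
{"fn": "drive_tool", "kwargs": {"rows": [[0, 0, 0, 0.001, 0, 0, 0], [0, 0, 0, 0.001, 0, 0, 0], [0, 0, 0, 0, 0, 0, 0]]}}

```text
time: 13.38
tool_pos: [0.5095, -0.1934, 0.0366]
tcp_rot: [3.123, 0.339, -0.003]
wrist_force: [-4.8, -1.1, 6.2]
width: 0.245
grip_force: 60.3
```

Run:
```python
from h import *
s=status.read_state();print(s['wrist_force'],s['torque'],todock(s['tool_pos'][None])+[.0878,0])
```

```text
[-4.76235405 -1.05254749  6.24145157] [-0.17271996  0.46574653  0.01821185] [[9.07163901e-03 9.40349401e-05]]
```

Emit:
{"fn": "drive_tool", "kwargs": {"rows": [[0, 0, 0, 0.001, 0, 0, 0], [0, 0, 0, 0, 0, 0, 0]]}}

```text
time: 13.55
tool_pos: [0.5104, -0.1931, 0.0366]
tcp_rot: [3.123, 0.339, -0.003]
wrist_force: [-4.0, -1.1, 6.8]
width: 0.241
grip_force: 60.3
```

Emit:
{"fn": "drive_tool", "kwargs": {"rows": [[0, 0, 0, 0.001, 0, 0, 0], [0, 0, 0, 0, 0, 0, 0]]}}

```text
time: 13.72
tool_pos: [0.5112, -0.193, 0.0366]
tcp_rot: [3.123, 0.339, -0.004]
wrist_force: [-4.2, -1.4, 8.0]
width: 0.248
grip_force: 60.4
```

Emit:
{"fn": "drive_tool", "kwargs": {"rows": [[0, 0, 0, 0.001, 0, 0, 0], [0, 0, 0, 0, 0, 0, 0]]}}

```text
time: 13.88
tool_pos: [0.5121, -0.1928, 0.0366]
tcp_rot: [3.123, 0.339, -0.004]
wrist_force: [-5.8, -1.0, 7.5]
width: 0.244
grip_force: 60.5
```

Emit:
{"fn": "drive_tool", "kwargs": {"rows": [[0, 0, 0, 0.0007, 0, 0, 0], [0, 0, 0, 0, 0, 0, 0]]}}

```text
time: 14.05
tool_pos: [0.5127, -0.1927, 0.0366]
tcp_rot: [3.123, 0.339, -0.004]
wrist_force: [-5.4, -1.0, 6.7]
width: 0.248
grip_force: 60.6
```

Emit:
{"fn": "drive_tool", "kwargs": {"rows": [[0, 0, 0, 0.0007, 0, 0, 0], [0, 0, 0, 0, 0, 0, 0]]}}

```text
time: 14.22
tool_pos: [0.5133, -0.1925, 0.0366]
tcp_rot: [3.123, 0.339, -0.004]
wrist_force: [-5.3, 0.4, 7.7]
width: 0.247
grip_force: 60.6
```

Emit:
{"fn": "drive_tool", "kwargs": {"rows": [[0, 0, 0, 0.0007, 0, 0, 0], [0, 0, 0, 0, 0, 0, 0]]}}

```text
time: 14.38
tool_pos: [0.5136, -0.1924, 0.0366]
tcp_rot: [-3.123, -0.339, 0.006]
wrist_force: [-7.4, -1.7, 8.7]
width: 0.244
grip_force: 60.7
```

Emit:
{"fn": "drive_tool", "kwargs": {"rows": [[0, 0, 0, 0.0004, 0, 0, 0], [0, 0, 0, 0, 0, 0, 0]]}}

```text
time: 14.55
tool_pos: [0.5136, -0.1924, 0.0366]
tcp_rot: [-3.123, -0.339, 0.007]
wrist_force: [-8.5, -1.9, 9.2]
width: 0.245
grip_force: 60.8
```

Emit:
{"fn": "drive_tool", "kwargs": {"rows": [[0, 0, 0, 0.0004, 0, 0, 0], [0, 0, 0, 0, 0, 0, 0]]}}

```text
time: 14.72
tool_pos: [0.5136, -0.1924, 0.0365]
tcp_rot: [-3.123, -0.339, 0.008]
wrist_force: [-10.0, -2.7, 10.4]
width: 0.247
grip_force: 61.0
```

Emit:
{"fn": "drive_tool", "kwargs": {"rows": [[0, 0, 0, 0.0005, 0, 0, 0], [0, 0, 0, 0.0005, 0, 0, 0], [0, 0, 0, 0.0004, 0, 0, 0], [0, 0, 0, 0, 0, 0, 0]]}}

```text
time: 15.05
tool_pos: [0.5137, -0.1923, 0.0366]
tcp_rot: [-3.123, -0.34, 0.012]
wrist_force: [-14.4, -3.6, 14.2]
width: 0.241
grip_force: 61.4
```

Run:
```python
from h import *
s=status.read_state();print(s['wrist_force'],s['torque'],todock(s['tool_pos'][None])+[.0878,0])
plan(*s['tool_pos'],12.3)
```

```text
[-14.40971424  -3.58632786  14.21480846] [-0.71002696  1.79115794 -0.06765434] [[0.01340056 0.00022074]]
t15.05 pos [ 0.5137 -0.1923  0.0366] yaw 12.42 tilt 0.44 shift tool [0. 0. 0.] turn z 0.12
```

Emit:
{"fn": "drive_tool", "kwargs": {"rows": [[0, 0, 0, 0.0003, 0, 0, 0], [0, 0, 0, 0, 0, 0, 0], [0, 0, 0, 0, 0, 0, 0], [0, 0, 0, 0, 0, 0, 0], [0, 0, 0, 0, 0, 0, 0], [0, 0, 0, 0, 0, 0, 0], [0, 0, 0, 0, 0, 0, 0], [0, 0, 0, 0, 0, 0, 0]]}}

```text
time: 15.72
tool_pos: [0.5137, -0.1923, 0.0366]
tcp_rot: [-3.123, -0.34, 0.013]
wrist_force: [-14.5, -3.3, 14.3]
width: 0.242
grip_force: 61.5
```

Emit:
{"fn": "drive_tool", "kwargs": {"rows": [[0, 0, 0, -0.0006, 0, 0, 0], [0, 0, 0, -0.0006, 0, 0, 0], [0, 0, 0, -0.0006, 0, 0, 0], [0, 0, 0, 0, 0, 0, 0]], "force": 30}}

```text
time: 16.05
tool_pos: [0.5137, -0.1924, 0.0366]
tcp_rot: [-3.123, -0.339, 0.007]
wrist_force: [-8.9, -1.8, 9.7]
width: 0.242
grip_force: 60.8
```

Emit:
{"fn": "drive_tool", "kwargs": {"rows": [[0, 0, 0, -0.0005, 0, -0.0003, 0], [0, 0, 0, -0.0003, 0, -0.0003, 0], [0, 0, 0, 0, 0, 0, 0]], "force": 25}}

```text
time: 16.3
tool_pos: [0.5136, -0.1923, 0.0366]
tcp_rot: [-3.123, -0.338, 0.005]
wrist_force: [-5.8, -2.5, 4.3]
width: 0.244
grip_force: 60.0
```

Emit:
{"fn": "drive_tool", "kwargs": {"rows": [[0, 0, 0, 0, 0, 0, 0.3], [0, 0, 0, 0, 0, 0, 0.35], [0, 0, 0, 0, 0, 0, 0.45], [0, 0, 0, 0, 0, 0, 0.55], [0, 0, 0, 0, 0, 0, 0.55], [0, 0, 0, 0, 0, 0, 0.55]]}}

```text
time: 16.8
tool_pos: [0.5154, -0.1919, 0.0369]
tcp_rot: [-3.123, -0.339, -0.0]
wrist_force: [0.5, 0.2, 0.9]
width: 0.546
grip_force: 0.0
```

Run:
```python
from h import *
s=status.read_state();print(s['wrist_force'],s['torque'],todock(s['tool_pos'][None])+[.0878,0])
p=shot('wrist'); save(p,'w5.png')
```

```text
[0.46192936 0.2213132  0.87366031] [-0.02051865  0.02132212 -0.00473316] [[0.0152321  0.00022912]]
```

View pics/w5.png

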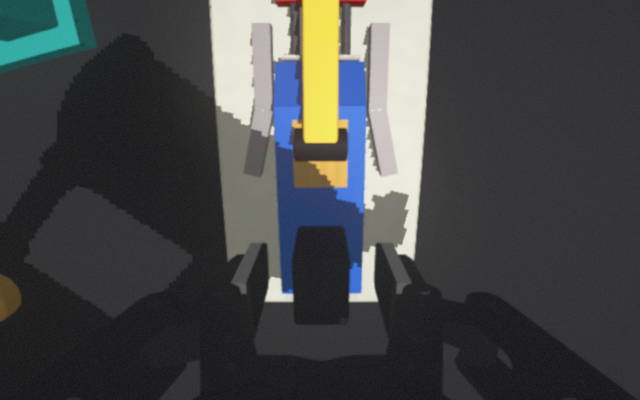

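The module is released: its nose is against the plate at row 60, and the finger's foot rests on the pad at (320,145). It is still in line with the rails.

Emit:
{"fn": "drive_tool", "kwargs": {"rows": [[0, 0, 0, 0, 0, -0.008, 0.55], [0, 0, 0, 0, 0, -0.015, 0.55], [0, 0, 0, 0, 0, -0.025, 0.55], [0, 0, 0, 0, 0, -0.03, 0.55], [0, 0, 0, 0, 0, -0.03, 0.55], [0, 0, 0, 0, 0, -0.02, 0.55], [0, 0, 0, 0, 0, 0, 0.55], [0, 0, 0, 0, 0, 0, 0.55]]}}

```text
time: 17.52
tool_pos: [0.5166, -0.1926, 0.1674]
tcp_rot: [3.121, 0.338, 0.006]
wrist_force: [0.1, 0.4, -0.1]
width: 0.552
grip_force: 0.0
```

Run:
```python
from h import *
p=shot('wrist'); save(p,'w6.png'); import pickle; pickle.dump(p,open('w6.pkl','wb'))
```

```text
(no output)
```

View pics/w6.png

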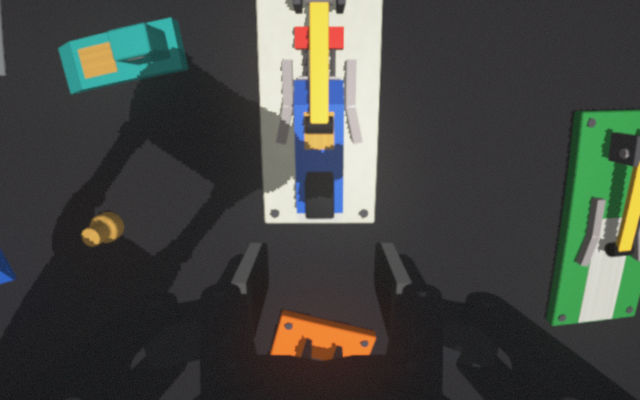

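The module lies flat and in line, with its nose (row 80) on the plate and the finger bearing down on it. The bystanders visible in this view have not moved, so I'm handing in.

```bash
python3 -c "
from h import *
print(workorder.finish_job())"
```

```text
the job is handed in; nothing more can be done
None
```

The job is handed in: the blue module was pressed home on the seat plate at an estimated 8–10 N for about 0.6 s, then released flat and in line under the finger; the judge's result was not reported back.

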